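# Roll a bamboo flute section into its V-cradle and butt it to the stop

### The arm

A 6-joint arm with a two-finger parallel gripper is mounted at the origin on the work surface. World frame = base frame: x ahead of the robot, y to its left, z up, the work surface at z = 0. Lengths are in m, angles in rad, forces in N, time in s.
With the tool pointing down it reaches from about 0.425 to 1.125 m from the base axis. Payload 14.9 kg.
Tool frame: the origin (TCP) lies at the very end of the fingers, on their centre line; the grasp point (between the pads) lies ctrl.grip_point_offset behind it (ctrl.grip_point_offset is the distance from the TCP to the grasp point, in m); z points along the fingers, y is the direction in which the jaws open and shut (so a half turn about z gives the same grasp; the last joint's range is limited). The gripper opens to 91 mm and grips with 3 to 60 N. Pads are 32 mm wide; open, the fingers measure 118 mm over their backs; the gripper's body (76 mm by 178 mm) begins 60 mm behind the grasp point.
Start: joints at [1.139, 0.379, 1.734, -0, 1.028, -0.033], TCP at [0.272, 0.645, 0.214] pointing down, gripper open.
Joint ranges: [-2.77, 2.77], [-0.74, 2.19], [0, 2.66], [-1.06, 4.2], [0.31, 2.87], [-3.08, 3.08]. Speed limits (rad/s): [1.89, 1.89, 2.39, 3.14, 3.14, 3.14].

### API

Orientations are given as a unit quaternion [w, x, y, z].
In Python, from workcell import ctrl gives the robot as it stands.
- The arm moves only by the shell command python3 -m creep 'ROWS'. ROWS is a JSON object of lists of equal length, an entry for each row: "jaw": the closure in counts, from 0 (fully open) to 255 (shut); "travel": the shift along the tool's x, y, z in m, a list of three; "yaw": the turn about the tool's z in rad. A call has 1 to 12 rows; each row is the pose to reach, as a shift and turn from the pose commanded when the call began, along the tool's axes at that moment; what a row does not reach only later rows make up. A row lasts 1/10 s, in which the tool goes at most 50 mm and 8.59 degrees, less where a joint would pass 70% of its speed; a pose out of reach is approached as far as the arm can. A call with a gripper value outside its range is refused whole. The fingers move at their own pace and stop on an object; the grip force is fixed at half the most. Time passes only in rows, so rows that repeat a pose let the fingers close. It gives the time, the measured TCP pose, the force and the opening at its end, in the units of the state.
- ctrl.state(): the state, without advancing time (a new reading comes with each control period).
- ctrl.capture(name): name is "side" or "top" or "wrist"; returns a dict with "frame" (384x512x3 uint8, red, green, blue), "intrinsics" (3x3 intrinsics, pixels), "k1" (the pictures are not rectified: a ray, as slopes to the right and down, at radius r is drawn at 1 + k1 r^2 times it, then the intrinsics apply), "world_from_camera" (4x4, takes a point from camera to world coordinates); the wrist camera has in their place "hand_eye" (4x4, takes a point from camera to tool coordinates, whose origin is the TCP and whose axes are the flange's). Camera axes: x right, y up, looking along -z (the intrinsics and any distortion apply to the point x, -y, -z); pixel columns grow to the right and rows downward; lengths in m; the calibration is good to about 2 mm. A picture is of the moment at which its call begins: read the wrist's pose just before it. There is no depth.
- ctrl.finish_job(): hands the job in, once; it reports no verdict.
The state is a dict: "time": time; "q": joint angles; "joint_velocities": joint speeds; "effort": joint torques, N m; "tool_pos": TCP position; "ee_rot": TCP orientation; "ft_force": force on the tool from outside, world axes, zero at the start; "ft_torque": the same for the moment, N m; "width": finger opening in m.
Only numpy, scipy, OpenCV 4.12 (cv2) and the standard library are available. Lean on these libraries where they do the work, as an engineer would, in place of code of your own. Each camera call takes 0.05 s, during which the arm holds its last target.

### The job

With the outside of the fingers, roll the loose bamboo flute section by its side along the bench, up the ramp and into the groove of the dark wooden V-cradle, then push it endwise with a fingertip until its end touches the cradle's brass end stop. Never pick it up: it must roll there on the bench. Leave the other loose things where they are and finish with the section resting still in the groove.

Things in the scene. Friction and masses are not known exactly. Their poses are not given: they have to be found in the camera images.
- tube: The loose flute section: straw-coloured bamboo cylinder with two brown node rings, 38 mm in diameter, 180 mm long, about 100 g, lying on the bench within 9 degrees of parallel to the groove. Origin at its centre, on its axis; its y axis runs along its length, its x and z turn as it rolls. It rolls freely, also back down the ramp if let go there.
- cradle: Fixed dark wooden V-cradle, 160 mm long along its y, turned up to 15 degrees. Origin on the bench under the groove's bottom, at mid length; z up, x points in the rolling direction. Cork-lined 120 degree V groove: bottom 4 mm above the bench at x = 0, both edges 12 mm high at x = -14 and +14 mm. Back wall with upright face at x = +22, back at +34 mm, 32 mm high. The section starts 145 to 165 mm before it.
- lip (a point): Middle of the groove's near edge: cradle x = -14 mm, y = 0, 12 mm above the bench; axes as the cradle's. A straight ramp, as wide as the cradle, rises to this lip from bench level 71 mm before it.
- stop (a point): Middle of the inner face of the brass end-stop plate at the cradle's +y end: cradle x = 0, y = +80 mm, 26 mm above the bench; axes as the cradle's. The fixed plate is 8 mm thick, 45 mm high, from cradle x = -30 to +34 mm. The cradle's -y end is open. The section starts with its near end about 20 to 40 mm short of this face, lengthwise.
- seat (a point): Where the section's centre lies when it rests in the groove with its end against the brass stop: cradle x = 0, y = -10 mm, 26 mm above the bench; axes as the cradle's. The section's other end then sticks out 20 mm beyond the cradle's open end.
- clamp: Bystander: fixed black iron screw clamp holding a long bamboo flute body, 540 mm long, about along x, axis 75 mm above the bench; the clamp's jaws are 110 mm tall. Origin on the bench under the clamp.
- weight: Bystander: loose brass cylinder weight, 44 mm in diameter, 62 mm tall with its knob. Origin at the centre of its underside.
- cup: Bystander: loose white ceramic lacquer cup, 70 mm across, 62 mm tall. Origin at the centre of its underside.
- spreader: Bystander: loose flat red lacquer spreader, about 200 mm long along its x, up to 36 mm wide, 5 mm thick. Origin under the middle of its handle.
- burnisher: Bystander: loose dark wood burnishing stick faced with cork, 200 x 22 mm, 18 mm high, lying along its x. Origin at the centre of its underside.
- stone: Bystander: loose grey whetstone, 180 x 60 x 28 mm, lying along its x. Origin at the centre of its underside.
Things that resemble listed ones, but are neither listed nor needed, are in the scene too. Of the things like the tube, leave any that is purple; of the rest the larger one is meant.

How it is judged:
On the way:
1. the section has rolled at least a quarter turn (angle between tube's own z axis and vertical above 1.5 rad), for 0.1 s.
At the end, for the whole second after the job is handed in: The section lies at rest in the V groove (its axis within 3 mm of the seated line sideways and in height, within 0.04 rad of the groove) with its end within 3 mm of the brass stop (x of tube in the frame of seat between -0.003 and 0.003 m and y of tube in the frame of seat between -0.003 and 0.004 m and z of tube in the frame of seat between -0.003 and 0.003 m and angle between the y axis of tube and the y axis of cradle, either way round below 0.04 rad and linear speed of tube below 0.01 m/s and angular speed of tube below 0.2 rad/s); the robot touches nothing.
It fails at once if the section is lifted (its centre over 26 mm high on the open bench, or over 40 mm anywhere) (height (world z) of tube above 0.04 m or (x of tube in the frame of cradle below -0.1 m and height (world z) of tube above 0.026 m)).
It fails at once if the section is tipped up on end (angle between tube's own y axis and vertical below 1.35 rad).
It fails at once if another loose thing is moved by more than 20 mm (distance of any of weight, cup, spreader, burnisher, stone from where it was at the start of the episode above 0.02 m).
It also fails if it takes over 54 s, if anything falls off the work surface, if the arm or the gripper's body presses on something with over 40 N, if the wrist force passes 120 N, or if a joint passes its speed limit or range.

## Working session

There is one attempt and no reset: what is moved stays moved. The work goes in short steps, Python scripts to look and compute and a shell command to move; the robot and the scene stay as the last step left them, time stands still between calls to the robot, and variables do not carry over. Pictures are saved under pics/ and viewed, and the job is handed in when it is done.

```bash
ls; mkdir -p pics
python3 - <<'E'
from workcell import ctrl
import cv2, numpy as np
s=ctrl.state(); print(s); print(ctrl.grip_point_offset)
for n in ("top","side","wrist"):
    c=ctrl.capture(n); cv2.imwrite(f"pics/{n}0.png",c["frame"][:,:,::-1])
    np.savez(f"{n}0.npz",**{k:np.array(v) for k,v in c.items()})
    print(n,c["k1"],c["intrinsics"],c.get("world_from_camera",c.get("hand_eye")))
E
```

```text
pics
{'time': 0.0, 'q': array([ 1.13874694e+00,  3.79421054e-01,  1.73479498e+00, -2.55664001e-05,
        1.02848490e+00, -3.32794670e-02]), 'joint_velocities': array([-0.00106004, -0.00190451,  0.00188667, -0.00058259,  0.00317167,
        0.00248696]), 'effort': array([ 7.45150537e-04, -7.63709235e+01, -4.34365582e+01,  6.51633111e-02,
        4.23331023e-02, -1.16549368e-04]), 'tool_pos': array([0.27162764, 0.64471135, 0.21327249]), 'ee_rot': array([-1.17118342e-04,  1.98060012e-01,  9.80189739e-01, -5.41733540e-04]), 'ft_force': array([-0.40936369,  0.22926914, -0.21586261]), 'ft_torque': array([-0.00660472, -0.01127264, -0.01096323]), 'width': 0.09135974208750394}
0.0188
top -0.09687656676522566 [[349.19676846   0.         259.92123011]
 [  0.         349.19676846 191.73985037]
 [  0.           0.           1.        ]] [[-4.00836283e-03  9.93411062e-01 -1.14535559e-01  4.73079051e-01]
 [-9.99977189e-01 -3.35924383e-03  5.85985186e-03  9.42688854e-04]
 [ 5.43648879e-03  1.14556435e-01  9.93401866e-01  1.15585160e+00]
 [ 0.00000000e+00  0.00000000e+00  0.00000000e+00  1.00000000e+00]]
side -0.159275231050309 [[447.03638746   0.         256.68256034]
 [  0.         447.03638746 193.24790543]
 [  0.           0.           1.        ]] [[ 0.760127    0.35125538 -0.54665034 -0.08417071]
 [-0.64942966  0.43809818 -0.62153931 -0.76360614]
 [ 0.02116749  0.82745975  0.56112592  0.74813859]
 [ 0.          0.          0.          1.        ]]
wrist -0.04776142229379577 [[323.80724874   0.         258.69298731]
 [  0.         323.80724874 190.05802465]
 [  0.           0.           1.        ]] [[-3.37402537e-04  9.68523776e-01  2.48920832e-01  7.03579570e-02]
 [ 9.99999861e-01  2.25907925e-04  4.76477973e-04 -6.36000442e-04]
 [ 4.05247057e-04  2.48920959e-01 -9.68523718e-01 -1.70885004e-01]
 [ 0.00000000e+00  0.00000000e+00  0.00000000e+00  1.00000000e+00]]
```

View pics/top0.png

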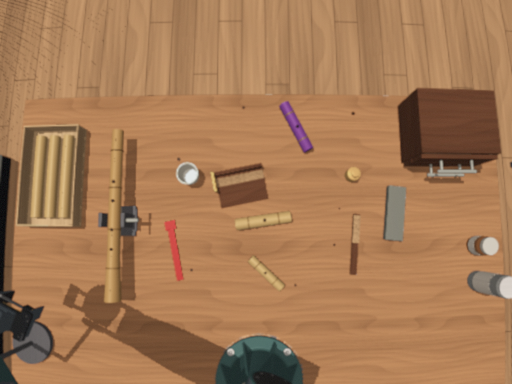

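View pics/side0.png

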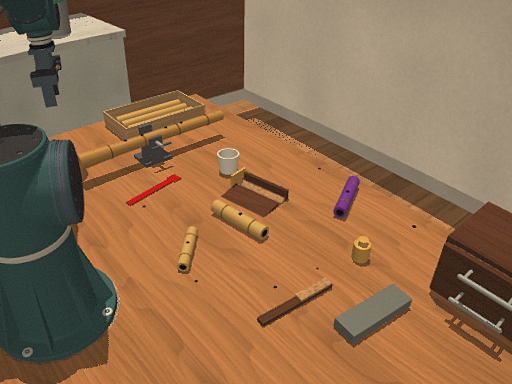

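View pics/wrist0.png

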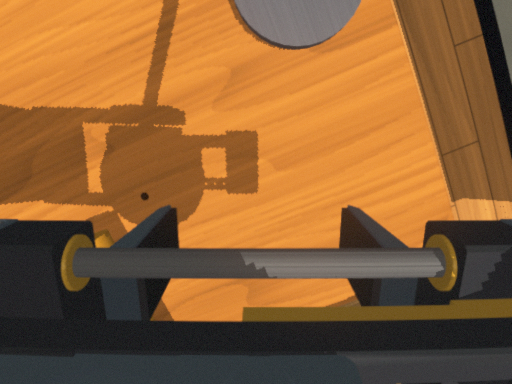

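The top view shows the tube at about (264,221), the cradle at (241,185) with its brass stop at (214,182), and the small decoy at (267,273). The purple one is at (296,127). Next I'll measure in zoomed crops.

```bash
cat > h.py <<'E'
import cv2, numpy as np
def load(n): 
    d=np.load(n+'.npz'); return {k:d[k] for k in d}
def ray(c,uv,T=None):
    K=c["intrinsics"]; k1=float(c["k1"]); T=c["world_from_camera"] if T is None else T
    x=(np.array(uv,float)-[K[0,2],K[1,2]])/[K[0,0],K[1,1]]
    u=x.copy()
    for _ in range(20): u=x/(1+k1*(u@u))
    d=T[:3,:3]@np.array([u[0],-u[1],-1]); return T[:3,3],d/np.linalg.norm(d)
def onz(c,uv,z,T=None):
    o,d=ray(c,uv,T); return o+d*(z-o[2])/d[2]
def proj(c,P,T=None):
    K=c["intrinsics"]; k1=float(c["k1"]); T=c["world_from_camera"] if T is None else T
    p=T[:3,:3].T@(np.array(P,float)-T[:3,3]); u=np.array([p[0],-p[1]])/-p[2]; u=u*(1+k1*(u@u))
    return u*[K[0,0],K[1,1]]+[K[0,2],K[1,2]]
def crop(img,x0,y0,w,h,s,name):
    im=cv2.resize(img[y0:y0+h,x0:x0+w,::-1],None,fx=s,fy=s,interpolation=cv2.INTER_CUBIC)
    for x in range((x0+9)//10*10,x0+w,10): cv2.putText(im,str(x),((x-x0)*s,8),0,.3,(255,255,255),1); cv2.line(im,((x-x0)*s,10),((x-x0)*s,16),(255,255,255),1)
    for y in range((y0+9)//10*10,y0+h,10): cv2.putText(im,str(y),(0,(y-y0)*s+4),0,.3,(255,255,255),1)
    cv2.imwrite(name,im)
E
python3 - <<'E'
from h import *
t=load('top0'); s=load('side0')
crop(t['frame'],200,150,100,90,7,'pics/tc.png'); crop(s['frame'],200,155,100,90,7,'pics/sc.png')
E
```

```text
(no output)
```

View pics/tc.png

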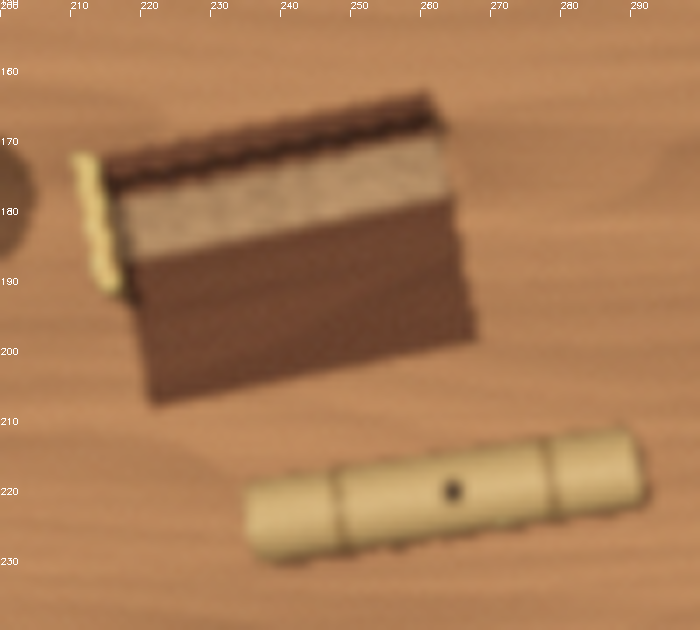

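View pics/sc.png

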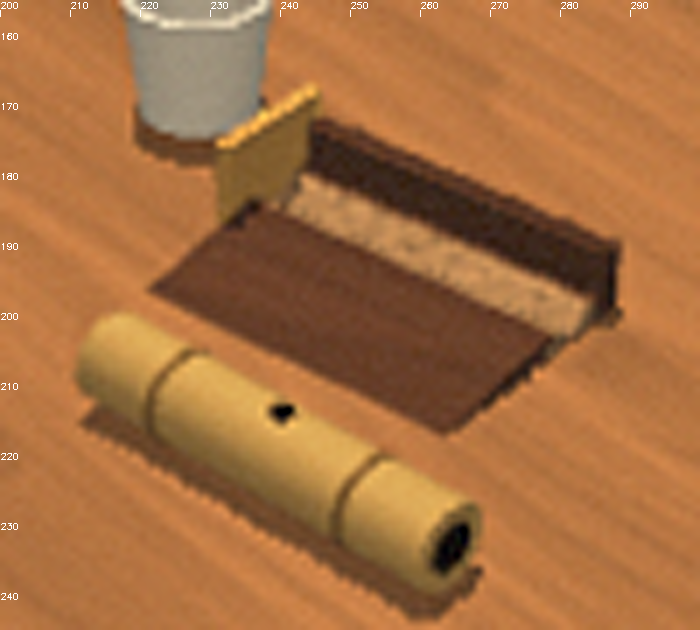

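```bash
cat > cr.py <<'E'
from h import *
def fit(L):
    A=np.array([l[0] for l in L]);B=np.array([l[1] for l in L])
    a=A-A.mean(0);b=B-B.mean(0)
    th=np.arctan2((a[:,0]*b[:,1]-a[:,1]*b[:,0]).sum(),(a*b).sum())
    R=np.array([[np.cos(th),-np.sin(th)],[np.sin(th),np.cos(th)]])
    o=B.mean(0)-R@A.mean(0)
    return o,th,R,(B-(A@R.T+o))*1000
E
python3 - <<'E'
from cr import *
t=load('top0'); s=load('side0')
T=[((-85,80),0,(221.5,207.7)),((-85,-80),0,(268,198.5)),((-14,-80),12,(264.2,178)),((34,-80),32,(261,163)),((34,80),32,(215,172))]
S=[((-85,80),0,(221.3,196)),((-85,-80),0,(263.5,216.7)),((34,-80),32,(288,190.3)),((-14,-80),12,(279.5,203))]
for c,Q in((t,T),(s,S)):
    L=[(np.array(p)/1000,onz(c,np.array(uv)-.5,z/1000)[:2]) for p,z,uv in Q]
    o,th,R,r=fit(L); print(o,np.degrees(th),np.round(r,1).tolist())
def mid(c,pairs,z):
    return [onz(c,(np.array(a)+b)/2-.5,z) for a,b in pairs]
# brass top
for uv in ((211,171.5),(214,171.5),(214,191.7),(217.5,190.5)): print('brass',onz(t,np.array(uv)-.5,.045))
# tube: top silhouettes; axis approx z 0.019
for uv in ((235.5,224),(292,215.5)): print('end',onz(t,np.array(uv)-.5,.019))
for uv in ((264.7,219.8),): print('hole top',onz(t,np.array(uv)-.5,.038))
print('hole side',onz(s,np.array((240.2,213.6))-.5,.038))
print('end centre side', onz(s,np.array((264.8,232.2))-.5,.019))
E
```

```text
[0.65211977 0.06172006] 10.754267485520206 [[1.5, -1.0], [1.8, 1.7], [-0.9, 1.0], [-1.4, 2.6], [-0.9, -4.3]]
[0.65141833 0.05932332] 10.004912710745222 [[0.4, -0.9], [3.0, 2.0], [-4.0, 0.8], [0.6, -2.0]]
brass [0.66911457 0.15371782 0.045     ]
brass [0.66906925 0.14400212 0.045     ]
brass [0.60340164 0.1432127  0.045     ]
brass [0.60723764 0.13200395 0.045     ]
end [0.50064703 0.07555126 0.019     ]
end [ 0.52752696 -0.10833653  0.019     ]
hole top [ 0.51326342 -0.01896917  0.038     ]
hole side [ 0.51145108 -0.02018233  0.038     ]
end centre side [ 0.52653569 -0.10287537  0.019     ]
```

```bash
python3 -m creep '{"jaw":[0,0,0,0,0,0,0,0,0,0,0,0],"travel":[[-0.43,-0.55,0],[-0.43,-0.55,0],[-0.43,-0.55,0],[-0.43,-0.55,0],[-0.43,-0.55,0],[-0.43,-0.55,0],[-0.43,-0.55,0],[-0.43,-0.55,0],[-0.43,-0.55,0],[-0.43,-0.55,0],[-0.43,-0.55,0],[-0.43,-0.55,0]],"yaw":[-0.58,-0.58,-0.58,-0.58,-0.58,-0.58,-0.58,-0.58,-0.58,-0.58,-0.58,-0.58]}'
cat > st.py <<'E'
from h import *
from workcell import ctrl
from scipy.spatial.transform import Rotation as Ro
O=np.array([.652,.0605]); TH=np.radians(10.4)
R2=np.array([[np.cos(TH),-np.sin(TH)],[np.sin(TH),np.cos(TH)]])
def st(p=True):
    s=ctrl.state(); q=s['ee_rot']; R=Ro.from_quat([q[1],q[2],q[3],q[0]]).as_matrix()
    if p:
        print('t',round(s['time'],2),'tcp',s['tool_pos'].round(4),'yaw_y',np.degrees(np.arctan2(R[1,1],R[0,1])).round(2),'zdir',R[:,2].round(3),'F',s['ft_force'].round(2),'w',round(s['width'],4))
        print('cradle-frame',((s['tool_pos'][:2]-O)@R2).round(4), 'cradle ex,ey in tool', (R.T@np.r_[R2[:,0],0]).round(4),(R.T@np.r_[R2[:,1],0]).round(4))
    return s,R
def cap(n,name):
    s,R=st(False)
    c=ctrl.capture(n); cv2.imwrite(f"pics/{name}.png",c["frame"][:,:,::-1])
    c={k:np.array(v) for k,v in c.items()}
    if n=='wrist':
        T=np.eye(4);T[:3,:3]=R;T[:3,3]=s['tool_pos']; c['world_from_camera']=T@c['hand_eye']
    np.savez(f"{name}.npz",**c); return c
E
python3 -c "
from st import *
st()"
```

```text
time: 1.35
tool_pos: [0.4289, 0.064, 0.2141]
ee_rot: [0.0, -0.091, 0.996, 0.0]
ft_force: [0.6, -0.3, -0.2]
width: 0.0913
t 1.35 tcp [0.4289 0.064  0.2141] yaw_y 100.39 zdir [ 0.001  0.    -1.   ] F [ 0.62 -0.27 -0.17] w 0.0913
cradle-frame [-0.2188  0.0437] cradle ex,ey in tool [-1.e+00  1.e-04  6.e-04] [ 1.e-04  1.e+00 -0.e+00]
```

```bash
python3 -m creep '{"jaw":[0,0,0,0],"travel":[[0,-0.05,0],[0,-0.096,0],[0,-0.096,0],[0,-0.096,0]],"yaw":[0,0,0,0]}'
python3 -c "
from st import *
st()
cap('wrist','w1')"
```

```text
time: 1.75
tool_pos: [0.446, -0.0292, 0.2138]
ee_rot: [-0.0, -0.089, 0.996, 0.0]
ft_force: [-0.5, 0.1, 1.0]
width: 0.0911
t 1.75 tcp [ 0.446  -0.0292  0.2138] yaw_y 100.23 zdir [-0.  0. -1.] F [-0.52  0.05  1.  ] w 0.0911
cradle-frame [-0.2188 -0.0511] cradle ex,ey in tool [-1.0e+00  2.9e-03 -4.0e-04] [2.9e-03 1.0e+00 2.0e-04]
```

View pics/w1.png

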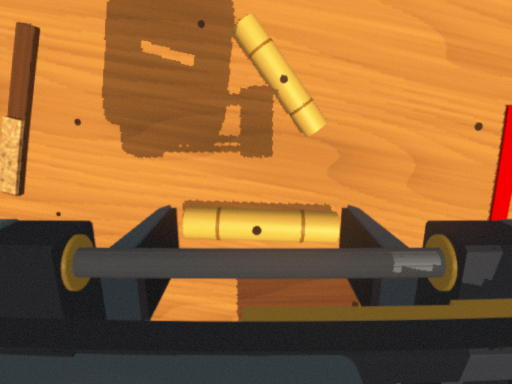

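The wrist view shows the tube spanning px (183..339, ~225), hole at (256,230). The decoy is well behind it at (280,75).

```bash
python3 -c "
from st import *
c=load('w1')
im=c['frame']; 
hsv=cv2.cvtColor(im,cv2.COLOR_RGB2HSV)
m=((hsv[...,0]>=22)&(hsv[...,0]<35)&(hsv[...,1]>80)&(hsv[...,2]>120)).astype('uint8')
m[:190]=0;m[245:]=0;m[:,:178]=0;m[:,345:]=0
ys,xs=np.nonzero(m); print(xs.min(),xs.max(),ys.min(),ys.max(),len(xs))
for col in (190,210,230,250,270,290,310,330): 
  y=ys[xs==col]; print(col,y.min(),y.max(),y.mean())
def rel(p): return ((p[:2]-O)@R2).round(4)
for uv in ((183,223.5),(339,226.5)): p=onz(c,uv,.019);print(p,rel(p))
p=onz(c,(256.5,230),.038);print('hole',p,rel(p))
p=onz(c,(311,103),.0);print('decoy',onz(c,(312,130),.012),rel(onz(c,(312,130),.012)))
"
```

```text
183 338 218 239 2145
190 219 234 226.5
210 219 235 227.0
230 221 235 228.0
250 221 237 229.0
270 222 237 229.5
290 224 238 231.0
310 224 238 231.0
330 225 238 231.5
[ 0.52581688 -0.10768637  0.019     ] [-0.1545 -0.1426]
[0.49628156 0.0777049  0.019     ] [-0.1501  0.045 ]
hole [ 0.51085101 -0.02049968  0.038     ] [-0.1535 -0.0542]
decoy [0.3904644  0.02194112 0.012     ] [-0.2642  0.0093]
```

```bash
python3 -m creep '{"jaw":[0,0,0,0,0,0,0],"travel":[[0,0,0.05],[0,0,0.1],[0,0,0.15],[0,0,0.18],[0,0,0.2],[0,0,0.2],[0,0,0.2]],"yaw":[0,0,0,0,0,0,0]}'
python3 -c "
from st import *
st()"
```

```text
time: 2.5
tool_pos: [0.4461, -0.0275, 0.0143]
ee_rot: [-0.0, -0.091, 0.996, 0.0]
ft_force: [0.6, -0.7, 0.3]
width: 0.0913
t 2.5 tcp [ 0.4461 -0.0275  0.0143] yaw_y 100.48 zdir [-0.001  0.    -1.   ] F [ 0.59 -0.74  0.28] w 0.0913
cradle-frame [-0.2184 -0.0494] cradle ex,ey in tool [-1.0e+00 -1.3e-03 -5.0e-04] [-1.3e-03  1.0e+00  2.0e-04]
```

```bash
python3 -m creep '{"jaw":[0,0,0,0,0,0,0,0,0,0,0,0],"travel":[[-0.008,0,0],[-0.016,0,0],[-0.022,0,0],[-0.027,0,0],[-0.031,0,0],[-0.035,0,0],[-0.039,0,0],[-0.043,0,0],[-0.047,0,0],[-0.051,0,0],[-0.055,0,0],[-0.060,0,0]],"yaw":[0,0,0,0,0,0,0,0,0,0,0,0]}'
python3 -c "
from st import *
st()
cap('wrist','w2');cap('top','t2');c=cap('side','s2')
crop(c['frame'],160,130,150,115,5,'pics/s2c.png')"
```

```text
time: 3.7
tool_pos: [0.5054, -0.0176, 0.0139]
ee_rot: [-0.0, -0.09, 0.996, 0.0]
ft_force: [-0.4, 0.5, -0.1]
width: 0.0913
t 3.7 tcp [ 0.5054 -0.0176  0.0139] yaw_y 100.38 zdir [-0.  0. -1.] F [-0.38  0.54 -0.13] w 0.0913
cradle-frame [-0.1583 -0.0503] cradle ex,ey in tool [-1.e+00  4.e-04 -1.e-04] [4.e-04 1.e+00 0.e+00]
```

View pics/w2.png

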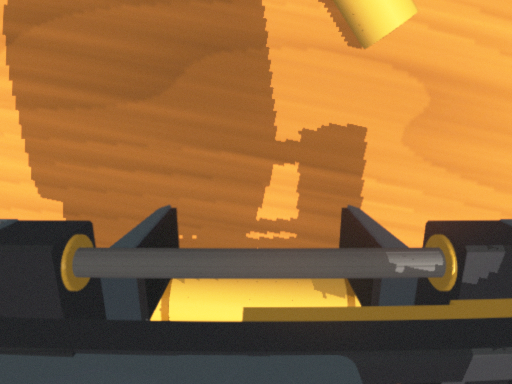

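View pics/s2c.png

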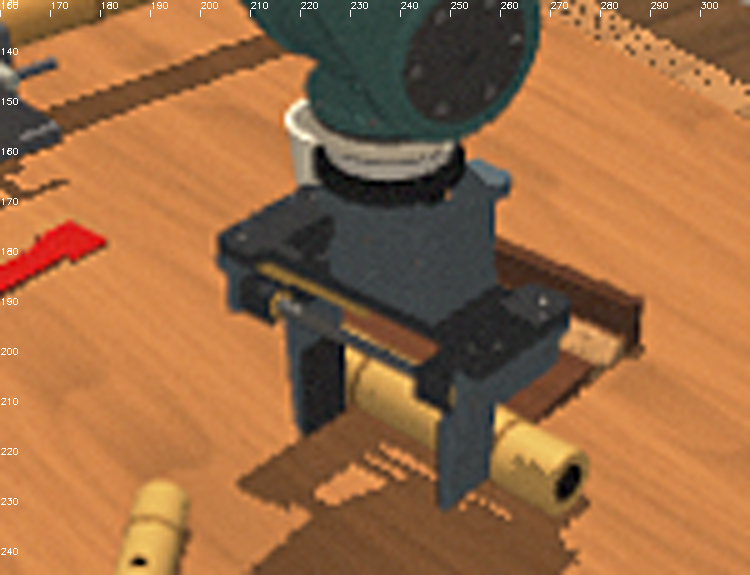

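```bash
python3 -c "
from st import *
c=load('s2');p=onz(c,np.array((273.3,226.))-.5,.019);print(p,((p[:2]-O)@R2).round(4))
c=load('s0') if 0 else load('side0');p=onz(c,np.array((264.8,232.2))-.5,.019);print(p,((p[:2]-O)@R2).round(4))
t=load('t2');crop(t['frame'],200,150,100,90,7,'pics/t2c.png')
"
```

```text
[ 0.56100881 -0.09756314  0.019     ] [-0.118 -0.139]
[ 0.52653569 -0.10287537  0.019     ] [-0.1529 -0.138 ]
```

View pics/t2c.png

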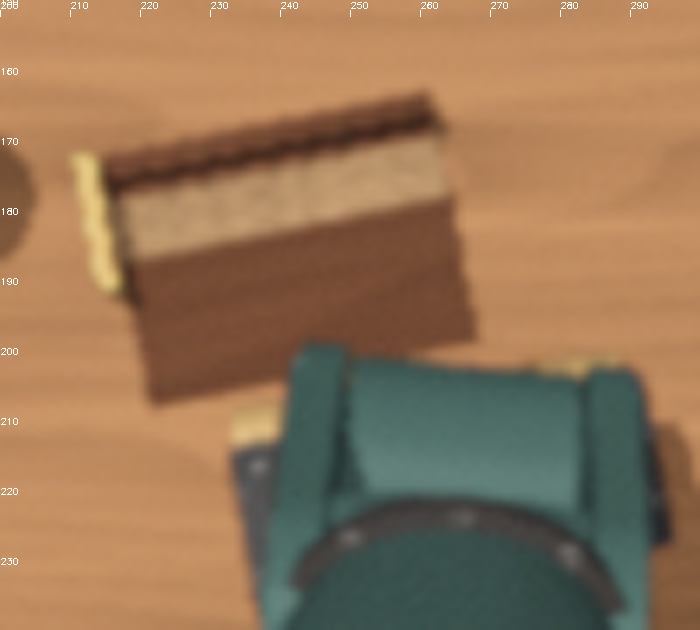

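```bash
python3 -m creep '{"jaw":[0,0,0,0,0,0,0,0,0,0,0,0],"travel":[[-0.005,0,0],[-0.010,0,0],[-0.015,0,0],[-0.020,0,0],[-0.025,0,0],[-0.03,0,0],[-0.035,0,0],[-0.04,0,-0.001],[-0.045,0,-0.002],[-0.05,0,-0.003],[-0.055,0,-0.004],[-0.060,0,-0.005]],"yaw":[0,0,0,0,0,0,0,0,0,0,0,0]}'
python3 -c "
from st import *
st()
cap('top','t3');c=cap('side','s3')
crop(c['frame'],160,130,150,115,5,'pics/s3c.png')"
```

```text
time: 5.05
tool_pos: [0.5645, -0.0067, 0.019]
ee_rot: [-0.0, -0.091, 0.996, 0.0]
ft_force: [-2.3, 0.3, 2.3]
width: 0.0909
t 5.05 tcp [ 0.5645 -0.0067  0.019 ] yaw_y 100.39 zdir [-0. -0. -1.] F [-2.26  0.28  2.27] w 0.0909
cradle-frame [-0.0982 -0.0503] cradle ex,ey in tool [-1.e+00  3.e-04 -2.e-04] [3.e-04 1.e+00 0.e+00]
```

View pics/s3c.png

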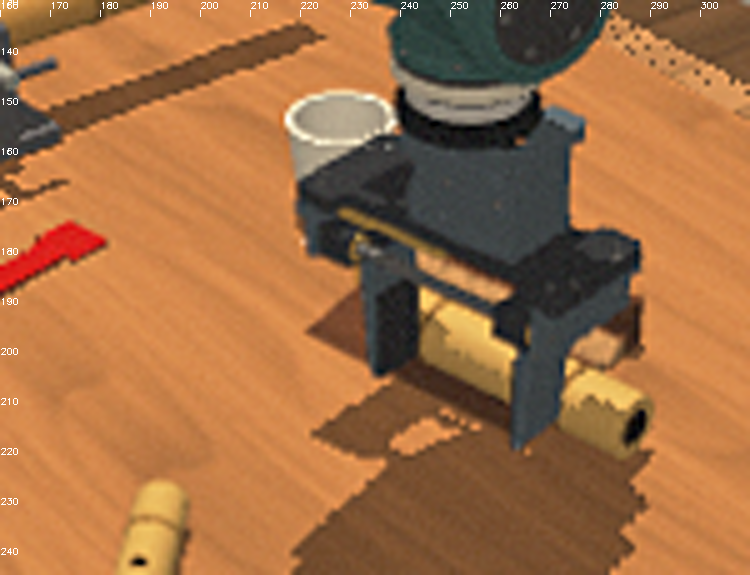

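```bash
python3 -m creep '{"jaw":[0,0,0,0,0,0,0,0,0,0,0,0],"travel":[[-0.005,0,0],[-0.010,0,0],[-0.015,0,-0.001],[-0.020,0,-0.001],[-0.025,0,-0.002],[-0.03,0,-0.002],[-0.034,0,-0.003],[-0.038,0,-0.003],[-0.042,0,-0.003],[-0.046,0,-0.003],[-0.05,0,-0.003],[-0.053,0,-0.003]],"yaw":[0,0,0,0,0,0,0,0,0,0,0,0]}'
python3 -c "
from st import *
st()
cap('top','t4');c=cap('side','s4')
crop(c['frame'],180,130,150,115,5,'pics/s4c.png')"
```

```text
time: 6.35
tool_pos: [0.6171, 0.0028, 0.022]
ee_rot: [0.0, -0.09, 0.996, -0.0]
ft_force: [-0.0, -0.2, -0.9]
width: 0.0912
t 6.35 tcp [0.6171 0.0028 0.022 ] yaw_y 100.38 zdir [ 0.001  0.    -1.   ] F [-0.02 -0.21 -0.94] w 0.0912
cradle-frame [-0.0448 -0.0504] cradle ex,ey in tool [-1.e+00  4.e-04  9.e-04] [ 4.e-04  1.e+00 -2.e-04]
```

View pics/s4c.png

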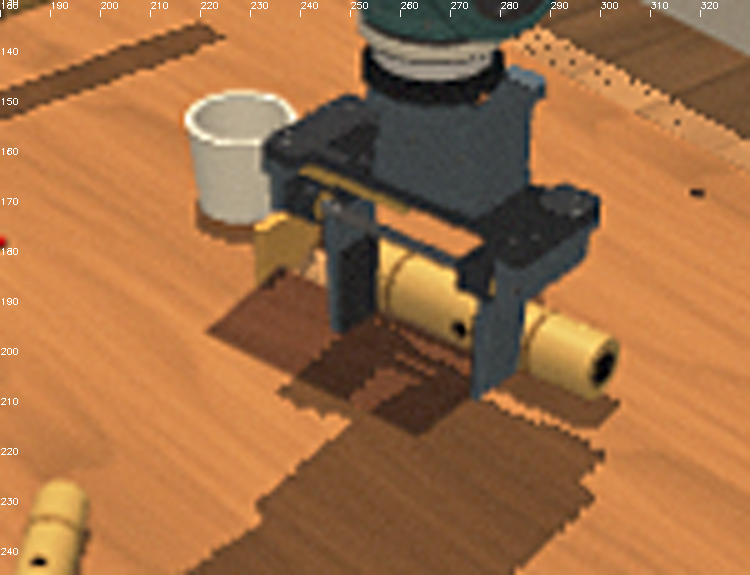

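```bash
python3 -m creep '{"jaw":[0,0,0],"travel":[[0,0,0],[0,0,0],[0,0,0]],"yaw":[0,0,0]}'
python3 -c "
from st import *
st()
c=cap('side','s5')
crop(c['frame'],240,160,70,55,10,'pics/s5c.png')
for z in (.026,.031):
  p=onz(c,np.array((298.5,202.7))-.5,z);print(p,((p[:2]-O)@R2).round(4))"
```

```text
time: 6.75
tool_pos: [0.6162, 0.0027, 0.0219]
ee_rot: [-0.0, -0.09, 0.996, -0.0]
ft_force: [0.2, 0.4, 0.7]
width: 0.0912
t 6.75 tcp [0.6162 0.0027 0.0219] yaw_y 100.38 zdir [-0. -0. -1.] F [0.23 0.41 0.71] w 0.0912
cradle-frame [-0.0456 -0.0504] cradle ex,ey in tool [-1.e+00  3.e-04 -0.e+00] [ 3.e-04  1.e+00 -0.e+00]
[ 0.68086396 -0.07046111  0.026     ] [ 0.0047 -0.134 ]
[ 0.67556695 -0.07526036  0.031     ] [-0.0013 -0.1378]
```

View pics/s5c.png

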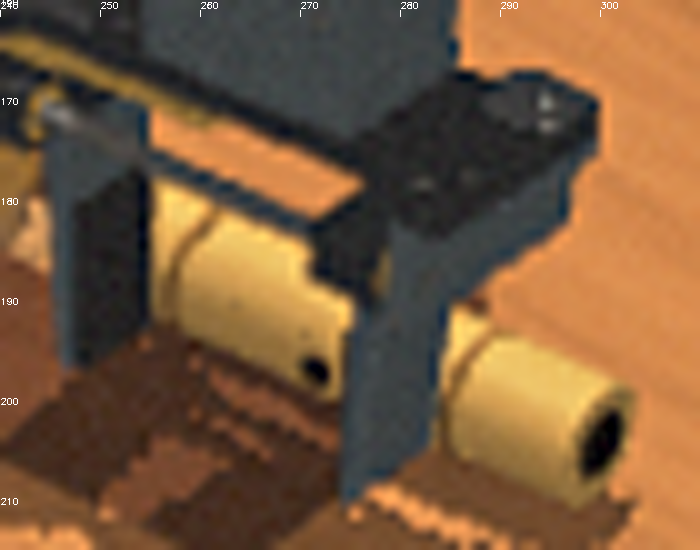

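```bash
python3 -m creep '{"jaw":[0,0,0,0,255,255,255,255,255,255,255,255],"travel":[[0.01,0,0],[0.03,0,0],[0.03,0,-0.05],[0.03,0,-0.098],[0.02,-0.04,-0.098],[0,-0.08,-0.098],[-0.03,-0.12,-0.098],[-0.046,-0.14,-0.098],[-0.046,-0.14,-0.098],[-0.046,-0.14,-0.05],[-0.046,-0.14,-0.01],[-0.046,-0.14,0.006]],"yaw":[0,0,0,0,0,0,0,0,0,0,0,0]}'
python3 -m creep '{"jaw":[255,255],"travel":[[0,0,0],[0,0,0]],"yaw":[0,0]}'
python3 -c "
from st import *
st()
cap('top','t6');c=cap('side','s6')
crop(c['frame'],200,130,150,110,5,'pics/s6c.png');crop(load('t6')['frame'],200,130,110,90,7,'pics/t6c.png')"
```

```text
time: 8.0
tool_pos: [0.6835, -0.1257, 0.0122]
ee_rot: [-0.003, -0.091, 0.996, 0.001]
ft_force: [-1.0, 0.3, -0.4]
width: 0.0302
time: 8.2
tool_pos: [0.6872, -0.1266, 0.0173]
ee_rot: [0.0, -0.091, 0.996, -0.0]
ft_force: [1.1, 0.2, 1.1]
width: 0.0138
t 8.2 tcp [ 0.6872 -0.1266  0.0173] yaw_y 100.39 zdir [ 0.001 -0.    -1.   ] F [1.07 0.16 1.13] w 0.0138
cradle-frame [ 0.0009 -0.1904] cradle ex,ey in tool [-1.e+00  1.e-04  9.e-04] [ 1.e-04  1.e+00 -4.e-04]
```

View pics/s6c.png

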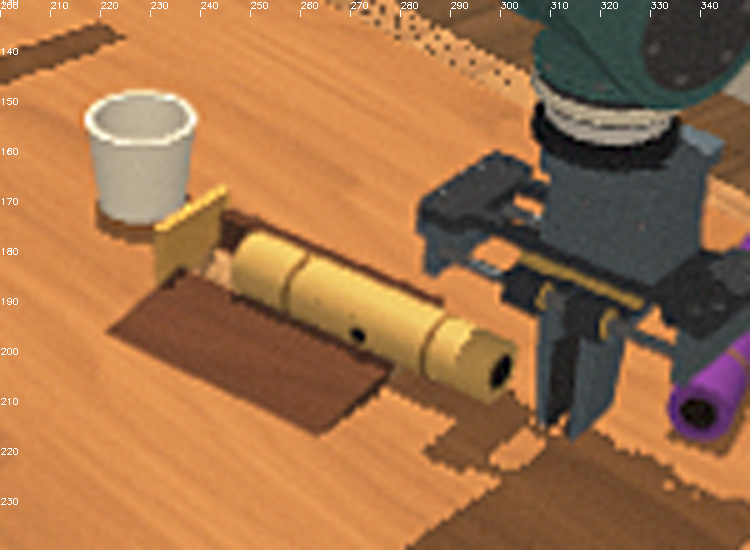

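View pics/t6c.png

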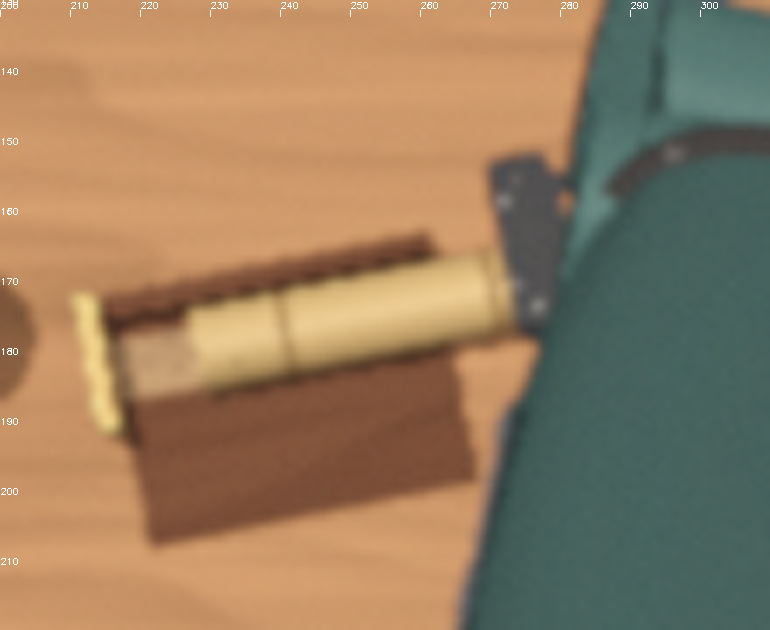

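```bash
python3 -m creep '{"jaw":[255,255,255,255,255,255,255,255],"travel":[[0,0.005,0],[0,0.01,0],[0,0.015,0],[0,0.02,0],[0,0.025,0],[0,0.03,0],[0,0.035,0],[0,0.040,0]],"yaw":[0,0,0,0,0,0,0,0]}'
python3 -c "
from st import *
st()
t=load('t6')
for uv in((227.3,180),):
  p=onz(t,np.array(uv)-.5,.026);print('end+',((p[:2]-O)@R2).round(4))
c=cap('side','s7');cap('top','t7')
crop(c['frame'],200,130,150,110,5,'pics/s7c.png');crop(load('t7')['frame'],200,140,100,75,8,'pics/t7c.png')"
```

```text
time: 9.1
tool_pos: [0.6795, -0.0869, 0.0159]
ee_rot: [-0.0, -0.09, 0.996, -0.0]
ft_force: [-0.6, -0.3, 0.2]
width: 0.0004
t 9.1 tcp [ 0.6795 -0.0869  0.0159] yaw_y 100.38 zdir [-0. -0. -1.] F [-0.57 -0.28  0.16] w 0.0004
cradle-frame [ 0.0004 -0.15  ] cradle ex,ey in tool [-1.e+00  3.e-04 -1.e-04] [3.e-04 1.e+00 0.e+00]
end+ [-0.0003  0.0427]
```

View pics/s7c.png

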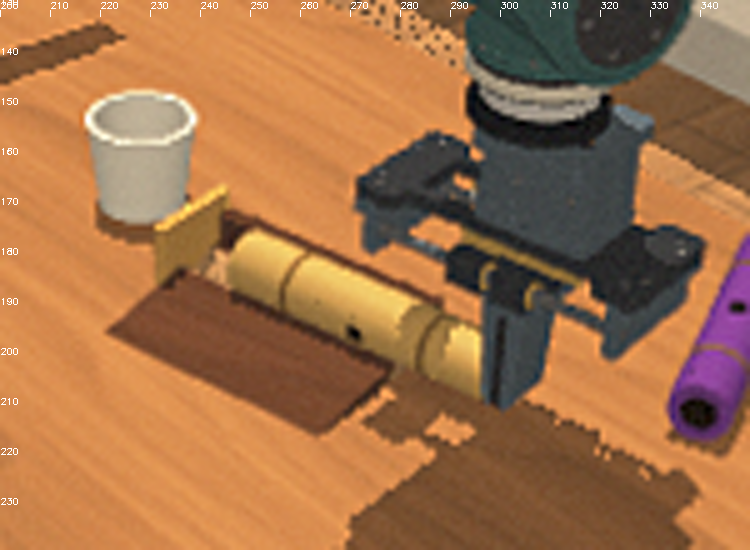

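View pics/t7c.png

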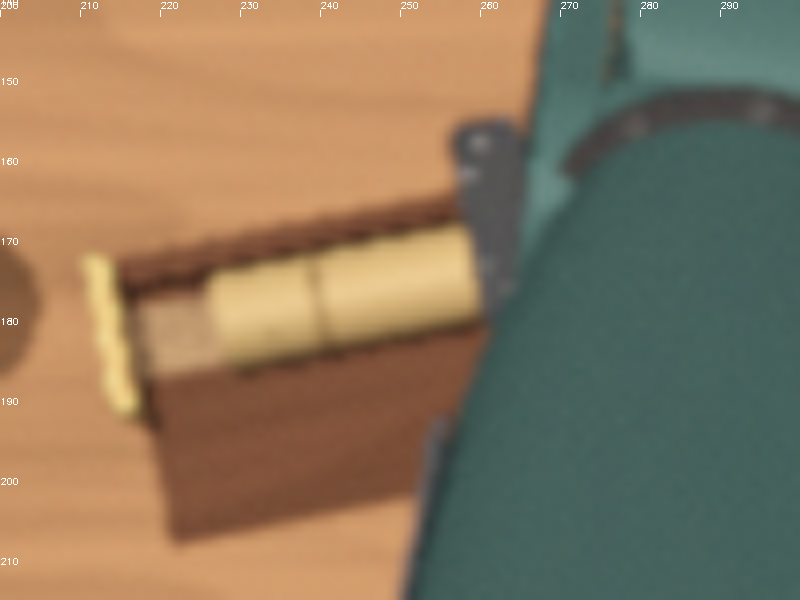

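```bash
python3 -m creep '{"jaw":[255,255,255,255,255,255,255,255,255,255,255,255],"travel":[[0,0.003,0],[0,0.006,0],[0,0.009,0],[0,0.012,0],[0,0.015,0],[0,0.018,0],[0,0.021,0],[0,0.024,0],[0,0.026,0],[0,0.028,0],[0,0.029,0],[0,0.030,0]],"yaw":[0,0,0,0,0,0,0,0,0,0,0,0]}'
python3 -c "
from st import *
st()
c=cap('side','s8');cap('top','t8')
crop(c['frame'],200,150,100,70,8,'pics/s8c.png');crop(load('t8')['frame'],200,150,70,50,11,'pics/t8c.png')"
```

```text
time: 10.4
tool_pos: [0.6742, -0.0578, 0.0159]
ee_rot: [0.0, -0.09, 0.996, -0.0]
ft_force: [0.2, -1.4, 0.7]
width: 0.0004
t 10.4 tcp [ 0.6742 -0.0578  0.0159] yaw_y 100.38 zdir [ 0. -0. -1.] F [ 0.19 -1.42  0.75] w 0.0004
cradle-frame [ 0.0005 -0.1203] cradle ex,ey in tool [-1.e+00  3.e-04  0.e+00] [ 3.e-04  1.e+00 -0.e+00]
```

View pics/s8c.png

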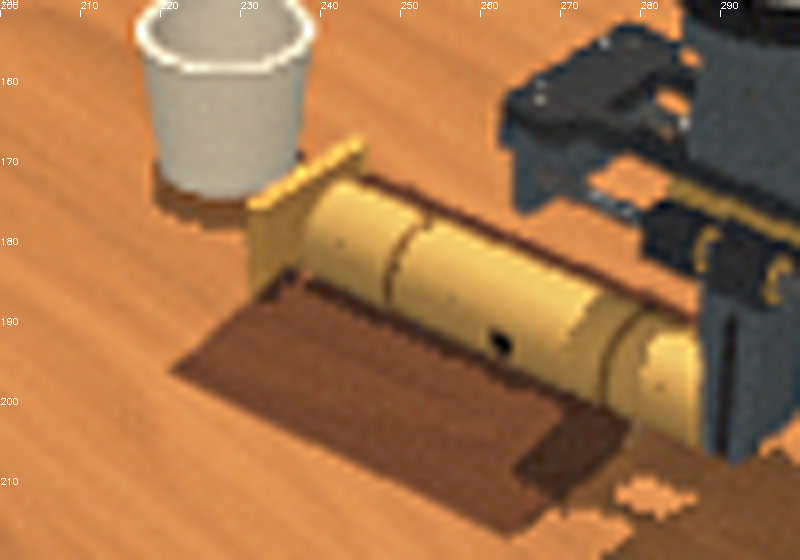

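View pics/t8c.png

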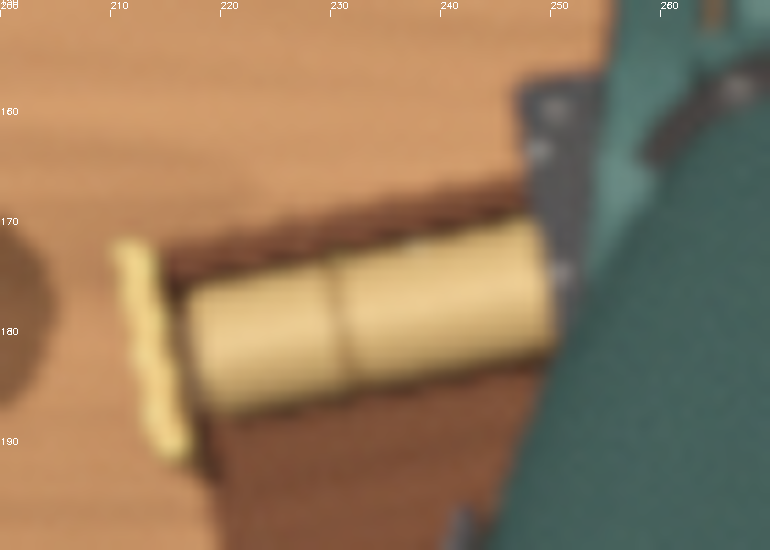

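```bash
python3 -m creep '{"jaw":[255,255,255,255],"travel":[[0,0.001,0],[0,0.002,0],[0,0.003,0],[0,0.004,0]],"yaw":[0,0,0,0]}'
for i in 1; do python3 -m creep '{"jaw":[255,255],"travel":[[0,0.0005,0],[0,0.001,0]],"yaw":[0,0]}'; done
python3 -m creep '{"jaw":[255,255],"travel":[[0,0.0005,0],[0,0.001,0]],"yaw":[0,0]}'
python3 -c "
from st import *
st()"
```

```text
time: 10.9
tool_pos: [0.6734, -0.0538, 0.0159]
ee_rot: [-0.0, -0.09, 0.996, -0.0]
ft_force: [-0.1, -1.3, 0.4]
width: 0.0002
time: 11.1
tool_pos: [0.6733, -0.0529, 0.016]
ee_rot: [0.0, -0.091, 0.996, -0.0]
ft_force: [-0.7, -0.4, 0.7]
width: 0.0007
time: 11.3
tool_pos: [0.6731, -0.0519, 0.016]
ee_rot: [0.0, -0.09, 0.996, -0.0]
ft_force: [-0.3, -1.8, 1.5]
width: 0.0002
t 11.3 tcp [ 0.6731 -0.0519  0.016 ] yaw_y 100.38 zdir [ 0. -0. -1.] F [-0.32 -1.77  1.46] w 0.0002
cradle-frame [ 0.0005 -0.1144] cradle ex,ey in tool [-1.e+00  3.e-04  1.e-04] [ 3.e-04  1.e+00 -0.e+00]
```

```bash
python3 -m creep '{"jaw":[255,255],"travel":[[0,0.0005,0],[0,0.001,0]],"yaw":[0,0]}'
python3 -m creep '{"jaw":[255,255],"travel":[[0,0.0005,0],[0,0.001,0]],"yaw":[0,0]}'
python3 -c "
from st import *
st()
c=cap('side','s9');cap('top','t9')
crop(c['frame'],225,160,35,30,20,'pics/s9c.png');crop(load('t9')['frame'],200,160,40,35,18,'pics/t9c.png')"
```

```text
time: 11.5
tool_pos: [0.6729, -0.0509, 0.0159]
ee_rot: [0.0, -0.09, 0.996, -0.0]
ft_force: [1.2, -1.1, -0.4]
width: 0.0005
time: 11.7
tool_pos: [0.6727, -0.0499, 0.0159]
ee_rot: [-0.0, -0.09, 0.996, 0.0]
ft_force: [1.0, -1.2, 0.5]
width: 0.0005
t 11.7 tcp [ 0.6727 -0.0499  0.0159] yaw_y 100.38 zdir [-0.  0. -1.] F [ 1.   -1.17  0.52] w 0.0005
cradle-frame [ 0.0004 -0.1123] cradle ex,ey in tool [-1.e+00  3.e-04 -0.e+00] [3.e-04 1.e+00 0.e+00]
```

View pics/s9c.png

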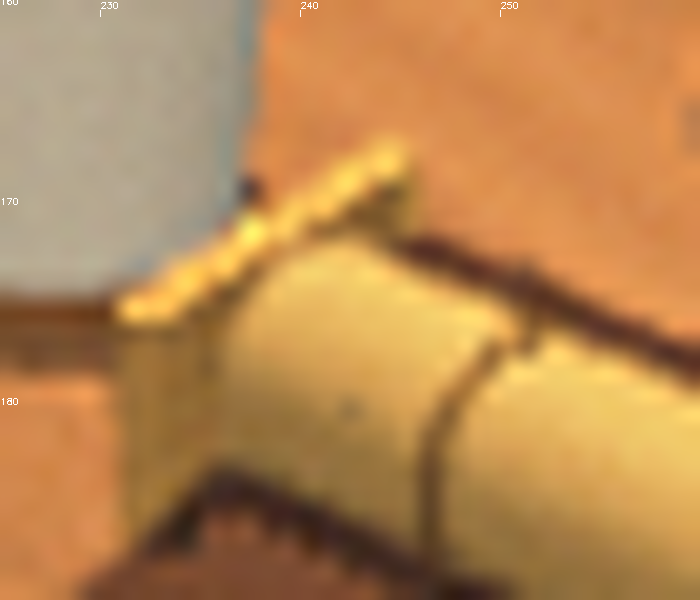

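View pics/t9c.png

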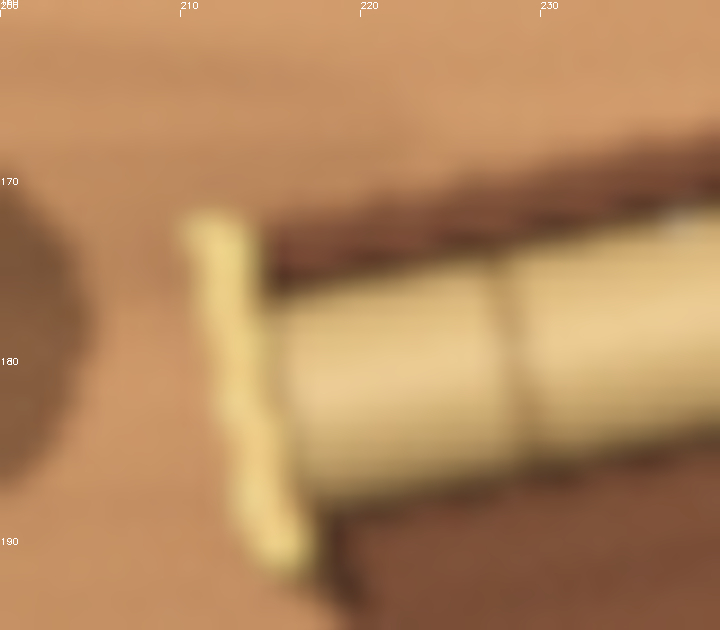

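```bash
python3 -m creep '{"jaw":[255,255],"travel":[[0,0.0005,0],[0,0.001,0]],"yaw":[0,0]}'
```

```text
time: 12.0
tool_pos: [0.6725, -0.049, 0.0159]
ee_rot: [-0.0, -0.09, 0.996, -0.0]
ft_force: [-0.3, -1.4, 0.7]
width: 0.0004
```

```bash
python3 -m creep '{"jaw":[255,255],"travel":[[0,0.0005,0],[0,0.001,0]],"yaw":[0,0]}'
```

```text
time: 12.2
tool_pos: [0.6724, -0.0479, 0.016]
ee_rot: [0.0, -0.09, 0.996, 0.0]
ft_force: [0.1, -1.4, 0.4]
width: 0.0006
```

```bash
python3 -m creep '{"jaw":[255,255],"travel":[[0,0.0005,0],[0,0.001,0]],"yaw":[0,0]}'
```

```text
time: 12.4
tool_pos: [0.6724, -0.0475, 0.016]
ee_rot: [0.0, -0.091, 0.996, -0.0]
ft_force: [1.1, -9.6, 1.7]
width: 0.0
```

```bash
python3 -m creep '{"jaw":[255,255],"travel":[[0,0.0005,0],[0,0.001,0]],"yaw":[0,0]}'
python3 -c "
from st import *
st()
c=cap('side','s10');cap('top','t10')
crop(c['frame'],225,160,35,30,20,'pics/s10c.png');crop(load('t10')['frame'],200,160,60,35,13,'pics/t10c.png')"
```

```text
time: 12.6
tool_pos: [0.6727, -0.0473, 0.0163]
ee_rot: [0.001, -0.091, 0.996, -0.001]
ft_force: [3.0, -17.6, 0.4]
width: 0.0006
t 12.6 tcp [ 0.6727 -0.0473  0.0163] yaw_y 100.41 zdir [ 0.001 -0.002 -1.   ] F [  3.02 -17.58   0.35] w 0.0006
cradle-frame [ 0.0009 -0.1098] cradle ex,ey in tool [-1.0e+00 -2.0e-04  1.2e-03] [-2.0e-04  1.0e+00 -1.9e-03]
```

View pics/s10c.png

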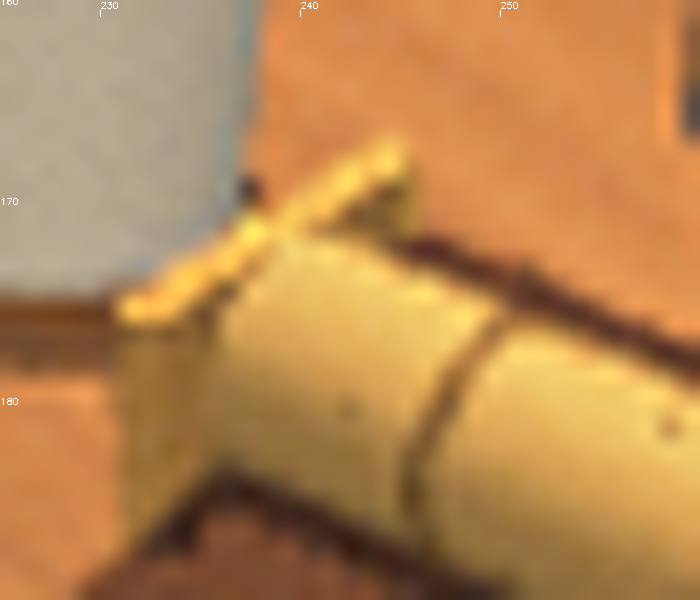

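View pics/t10c.png

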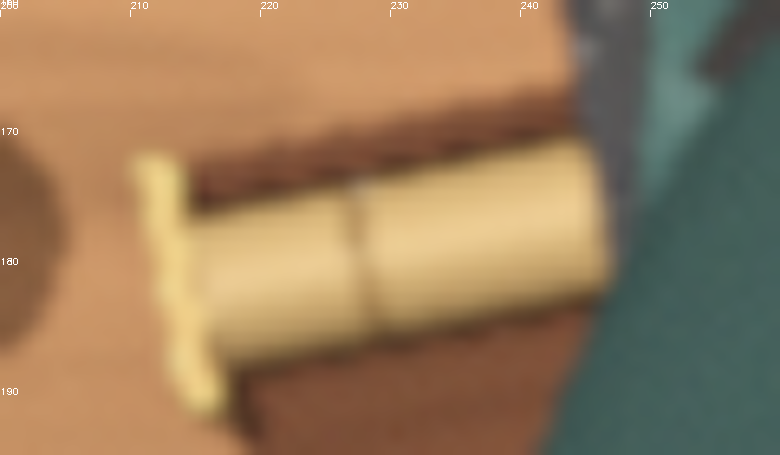

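The force rose from 1.4 to 17.6 N and the end meets the stop plate in both views. I'll back off straight along -y, then raise.

```bash
python3 -m creep '{"jaw":[255,255,255,255,255,255,255,255,255],"travel":[[0,-0.002,0],[0,-0.006,0],[0,-0.02,0],[0,-0.05,0],[0,-0.05,-0.05],[0,-0.05,-0.1],[0,-0.08,-0.14],[0,-0.12,-0.14],[0,-0.12,-0.14]],"yaw":[0,0,0,0,0,0,0,0,0]}'
python3 -m creep '{"jaw":[255,255,255,255,255],"travel":[[0,-0.03,0],[0,-0.06,0],[0,-0.06,0],[0,-0.06,0],[0,-0.06,0]],"yaw":[0,0,0,0,0]}'
python3 -c "
from st import *
st()
c=cap('side','s11');cap('top','t11')
crop(c['frame'],205,155,95,70,8,'pics/s11c.png');crop(load('t11')['frame'],200,150,80,60,10,'pics/t11c.png')"
```

```text
time: 13.6
tool_pos: [0.695, -0.1686, 0.158]
ee_rot: [0.002, -0.089, 0.996, -0.001]
ft_force: [-0.2, 1.1, -0.9]
width: 0.0001
time: 14.1
tool_pos: [0.704, -0.2224, 0.1555]
ee_rot: [-0.0, -0.091, 0.996, 0.0]
ft_force: [-0.4, -0.0, 0.2]
width: 0.0004
t 14.1 tcp [ 0.704  -0.2224  0.1555] yaw_y 100.4 zdir [-0.001  0.    -1.   ] F [-0.38 -0.02  0.21] w 0.0004
cradle-frame [ 1.000e-04 -2.877e-01] cradle ex,ey in tool [-1.e+00  1.e-04 -7.e-04] [1.e-04 1.e+00 6.e-04]
```

View pics/s11c.png

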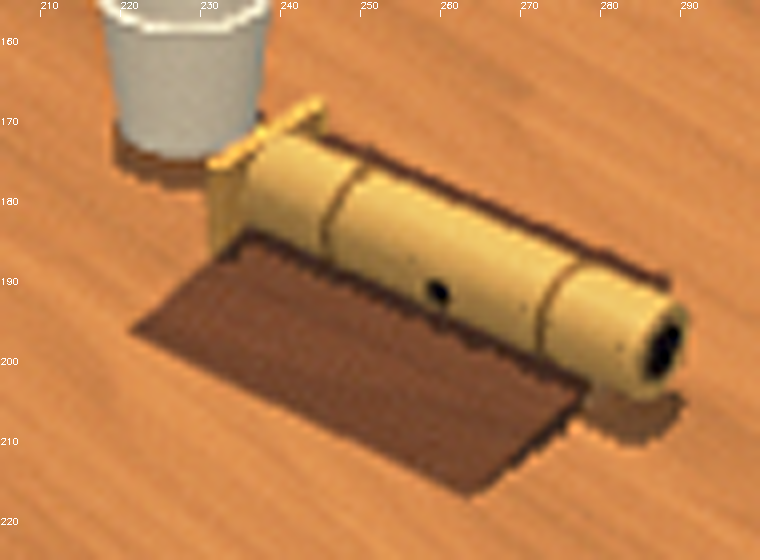

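View pics/t11c.png

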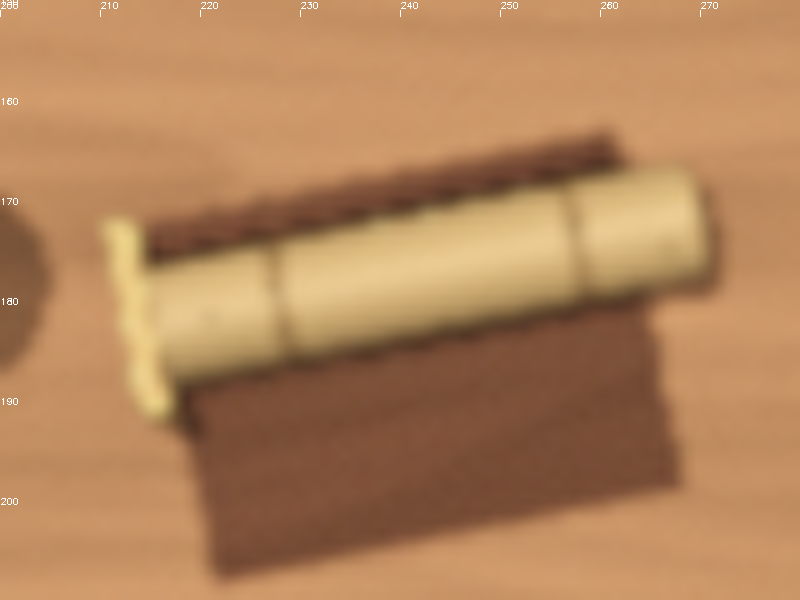

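View pics/t11.png

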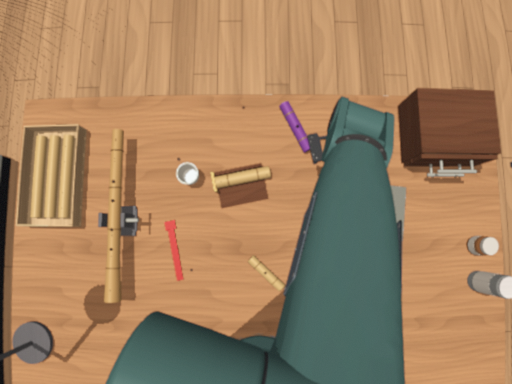

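```bash
python3 -m creep '{"jaw":[255,255,255],"travel":[[0,0,-0.02],[0,0,-0.02],[0,0,-0.02]],"yaw":[0,0,0]}'
python3 -c "
from st import *
c=cap('side','s12'); d=load('s11')
print('diff',np.abs(c['frame'][160:220,205:300].astype(int)-d['frame'][160:220,205:300]).max(), np.abs(load('top0')['frame'][155:290,150:200].astype(int)-load('t11')['frame'][155:290,150:200]).max())
p=onz(d,np.array((287.6,198.7))-.5,.026);print(((p[:2]-O)@R2).round(4))
t=load('t11');a,b=[((onz(t,np.array(u)-.5,.026)[:2]-O)@R2).round(4) for u in ((216,182.5),(270.3,172))];print(a,b)
a,b=[((onz(t,np.array(u)-.5,.03)[:2]-O)@R2).round(4) for u in ((228,179.7),(257.5,174))];print('rings',a,b)
st()"
```

```text
time: 14.5
tool_pos: [0.705, -0.223, 0.1773]
ee_rot: [0.001, -0.091, 0.996, -0.0]
ft_force: [-0.3, -0.0, -1.1]
width: 0.0003
diff 17 19
[ 0.0007 -0.0991]
[-0.0016  0.0805] [-1.000e-04 -1.005e-01]
rings [-0.0004  0.0401] [ 0.0004 -0.0579]
t 14.55 tcp [ 0.7046 -0.2229  0.1766] yaw_y 100.4 zdir [ 0.001 -0.    -1.   ] F [-0.96  0.29 -0.58] w 0.0003
cradle-frame [ 0.0006 -0.2883] cradle ex,ey in tool [-1.e+00  1.e-04  8.e-04] [ 1.e-04  1.e+00 -4.e-04]
```

The ends measure at cradle y = +80.5 and -100 mm, with x within about 2 mm of 0. The views aren't changing and nothing is touched, so I'm handing it in.

```bash
python3 -c "
from workcell import ctrl
print(ctrl.finish_job())"
```

```text
the job is handed in; nothing more can be done
None
```

The flute section is resting in the V-groove with its end against the brass stop, and the job is handed in. No verdict was reported.

- **What I did:** I rolled the section along the bench and up the ramp with the outer sides of the two open fingers. It went over the lip into the groove. I then closed the jaws and pushed its free end 1 mm at a time until the force along the groove rose from about 1.4 to 17.6 N. I backed off straight, clear of everything, and handed in at about 14.6 s.
- **Position check:** In the top view the section's ends are at cradle y ≈ +80.5 and -100.5 mm, which matches the seated position. They lie within about 2 mm of the groove line sideways, and the side view agrees at the free end (-99 mm). Calibration is only good to about 2 mm, so the rise in push force is the better evidence of contact with the stop.
- **Stillness and bystanders:** Two side pictures 0.4 s apart showed no movement of the section. The cup and spreader look unchanged in the top view. The weight, burnisher and most of the stone were hidden by the arm in the last top picture, so I could not check them. The hand passed near only the weight, well above its height, and no unexpected forces showed.
- **Measurements that disagreed:** At the start I put the section's near end about 40 mm short of the stop, the top of the stated range. The push to contact came out about 3 mm longer than the side-view estimate, in line with the calibration.
- **Quarter turn:** I did not measure this directly. The hole on the section went out of view and came back, so it rolled rather than slid.

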